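Slide a roller home against the hidden stop of a V-groove jig

ROBOT

A 6-joint arm with a two-finger parallel gripper is mounted at the origin on the work surface. World frame = base frame: x ahead of the robot, y to its left, z up, the work surface at z = 0. Lengths are in mm, angles in rad, forces in N, time in s.
With the tool pointing down it reaches from about 425 to 925 mm from the base axis. Payload 12.5 kg.
Tool frame: the origin (TCP) lies between the finger pads; the fingertips stand 11 mm ahead of it and the grasp point (between the pads) lies 8 mm behind it; z points along the fingers, y is the line along which they close (so a half turn about z gives the same grasp; the last joint's range is limited). The gripper opens to 85 mm and grips with 20 to 120 N. Pads are 22 mm wide; open, the fingers measure 114 mm over their backs; the gripper's body (76 mm by 85 mm) begins 54 mm behind the grasp point. The pads swing forward as they close: fully open they stand 13 mm farther back than shut.
Start: joints at [-1.238, 0.491, 1.559, -0, 1.092, -0.106], TCP at [265.557, -565.794, 242.327] pointing down, gripper open.
Joint ranges: [-3.1, 3.1], [-0.84, 2.19], [0.05, 2.79], [-1.13, 4.28], [0.06, 2.93], [-2.69, 2.69]. Speed limits (rad/s): [2.22, 2.22, 2.79, 3.14, 3.14, 3.14].

INTERFACE

Orientations are given as [roll, pitch, yaw] about the fixed x, y, z axes, in that order (R = Rz(yaw) Ry(pitch) Rx(roll)).
In Python, from bench import sense, snapshot, close_job gives the robot as it stands.
- The arm moves only by the tool apply_moves, never from a script. Its arguments are lists of equal length, an entry for each row: "jaw": the closure in counts, from 0 (fully open) to 255 (shut); "xyz": the shift along the world's x, y, z in cm, a list of three; "spin": the turn about the world's z in rad. A call has 1 to 10 rows; each row is the pose to reach, as a shift and turn from the pose commanded when the call began; what a row does not reach only later rows make up. A row lasts 1/10 s, in which the tool goes at most 50 mm and 8.59 degrees, less where a joint would pass 70% of its speed; a pose out of reach is approached as far as the arm can. A call with a gripper value outside its range is refused whole. The fingers move at their own pace and stop on an object; "squeeze" is the grip in N (left out, the last holds). Time passes only in rows, so rows that repeat a pose let the fingers close. It gives the time, the measured TCP pose, the force, the opening and the grip force at its end, in the units of the state.
- sense(): the state, without advancing time (a new reading comes with each control period).
- snapshot(name): name is "scene" or "top"; returns a dict with "pixels" (420x560x3 uint8, red, green, blue), "intrinsics" (3x3 intrinsics, pixels), "D" ([k1, k2, p1, p2, k3] as OpenCV has them; the pictures are not rectified), "view" (4x4, takes a point from world to camera coordinates). Camera axes: x right, y up, looking along -z (the intrinsics and any distortion apply to the point x, -y, -z); pixel columns grow to the right and rows downward; lengths in mm; the calibration is good to about 2 mm. A picture is of the moment at which its call begins. There is no depth.
- close_job(): hands the job in; it is judged then, once.
The state is a dict: "time_s": time; "qpos": joint angles; "dq": joint speeds; "joint_torque": joint torques, N m; "eef_pos": TCP position; "eef_rot": TCP orientation; "wrist_force": force on the tool from outside, world axes, zero at the start; "wrist_torque": the same for the moment, N m; "finger_gap": finger opening in mm; "finger_force": force on a finger pad.
Only numpy, scipy, OpenCV 4.12 (cv2) and the standard library are available. Lean on these libraries where they do the work, as an engineer would, in place of code of your own. Each camera call takes 0.05 s, during which the arm holds its last target. There are 200 camera calls.

TASK

Take the steel roller from its black rest and lay it gently in the open part of the jig's V-groove, in front of the hood. Then push it gently along the groove, in under the hood, until it presses on the cushioned stop hidden inside (firmly enough to sink the cushion a little, never hard), and leave it lying in the groove against the stop. Leave the dial box, the jar and the screwdriver where they are.

Things in the scene. Friction and masses are not known exactly. Their poses are not given: they have to be found in the camera images.
- roller: plain round steel roller, diameter 30, length 110, about 0.35 to 0.57 kg, ends flat and alike, loose. Origin at its middle, on its axis; its x axis runs along it (y and z turn as it rolls). Starts lying on the rest. Slid along the groove it resists with about 1 to 4 N, different each time (friction coefficient about 0.28 to 0.42).
- rest: black plastic rest, fixed: base plate 120 x 70 x 8 with two V saddles (14 thick, 44 wide, tops 33 above the work surface) centred 40 either side of its middle. The roller lies in them along the rest's x axis, its axis 42 above the work surface; 66 of free space between the saddles, down to the base plate. Origin: middle of the underside.
- jig: dark steel V-block on an aluminium plate 340 x 120 x 10, fixed; origin: middle of the plate's underside, z up. The 90 degree V-groove runs along the jig's x axis at y = 0, from its open near end x = -150 to x = +150; stop end at +x. Groove 24 wide at the top, block 56 wide, flat top 27 above the work surface. Open above from x = -150 to +40; beyond that under the hood.
- lay_point (a point): middle of a roller lying well in the open part of the groove: on the groove's line at x = -65 of the jig, 36 above the work surface (the height of the axis of a roller lying in the groove; it then stands 24 proud of the block). Axes as the jig's.
- hood: grey sheet-metal hood over the far end of the groove, fixed on the jig: 110 long, 84 wide, top 71 above the work surface, open towards the jig's -x, 11 clear above a roller. Origin: below the mouth, at x = +40 of the jig, at the height of the work surface; axes as the jig's. It hides the stop. Let go, the roller may be sprung back a few mm by the stop.
- hood_mouth (a point): centre of the hood's mouth on the axis of a roller in the groove. The stop is clamped elsewhere each time, unseen and unmeasured: its face, a cushioned rubber disc of diameter 24, lies 25 to 57 further in along +x. The cushion gives about 1 mm per 1.5 N and is damped (0.15 N per mm/s). Home: cushion pressed with 4 N or more for 0.5 s; over 16 N damages it. Groove friction adds to the pushing force.
- dial_box: bystander: loose black box 55 x 100 x 30 with a small dial on top, beyond the rest. Origin: middle of the underside. Not to be moved.
- jar: bystander: small amber glass jar, diameter 52, height 60, beyond the work. Origin: middle of the underside. Not to be moved.
- driver: bystander: screwdriver lying on the work surface beyond the jig. Not to be moved.
Things that resemble listed ones, but are neither listed nor needed, are in the scene too. There is more than one size of the roller; the one meant has the size given above.

How it is judged:
By the outcome, as a careful person would: the job done as asked, in the order asked, and still so for the second after the job is handed in, with the robot touching nothing.
It also fails if it takes over 69 s, if anything falls off the work surface, if the arm or the gripper's body presses on something with over 40 N, if the wrist force passes 120 N, or if a joint passes its speed limit or range.

## Working session

There is one attempt and no reset: what is moved stays moved. The work goes in short steps, Python scripts to look and compute and a tool call to move; the robot and the scene stay as the last step left them, time stands still between calls to the robot, and variables do not carry over. Pictures are saved under pics/ and viewed, at most 10 in all, crops included, and the job is handed in when it is done.

Besides the shell and the picture viewer there is one more tool, called after ">>>" as name(argument=value, ...) on one line, values as JSON. apply_moves: Moves the arm, as the interface text tells. Its arguments: {"type":"object","properties":{"jaw":{"type":"array"},"xyz":{"type":"array"},"spin":{"type":"array"},"squeeze":{"type":"number"}},"required":["jaw","xyz","spin"]}

```bash
mkdir -p pics && cat > h.py <<'E'
import numpy as np, cv2
from bench import sense, snapshot, close_job
def snap(n,f=None):
    s=snapshot(n)
    if f: cv2.imwrite('pics/'+f,np.ascontiguousarray(s['pixels'][:,:,::-1]))
    np.savez('last_'+n,**{k:np.array(v) for k,v in s.items()})
    return s
def ray(s,uv):
    uv=np.array(uv,float).reshape(-1,1,2)
    p=cv2.undistortPoints(uv,np.array(s['intrinsics'],float),np.array(s['D'],float)).reshape(-1,2)
    d=np.c_[p[:,0],-p[:,1],-np.ones(len(p))]
    V=np.array(s['view']);R=V[:3,:3];o=-R.T@V[:3,3]
    return o,d@R
def plane(s,uv,z):
    o,d=ray(s,uv); return o+d*((z-o[2])/d[:,2])[:,None]
def proj(s,P):
    V=np.array(s['view']);c=np.array(P,float).reshape(-1,3)@V[:3,:3].T+V[:3,3]
    c=c*[1,-1,-1]
    return cv2.projectPoints(c.reshape(-1,1,3),np.zeros(3),np.zeros(3),np.array(s['intrinsics'],float),np.array(s['D'],float))[0].reshape(-1,2)
E
python3 - <<'E'
from h import *
a=snap('top','top1.png');b=snap('scene','scene1.png')
for s in(a,b):
    V=np.array(s['view']);print((-V[:3,:3].T@V[:3,3]).round(),np.round(s['intrinsics'],1).tolist(),s['D'])
print(sense())
E
```

```text
[451. -84. 936.] [[477.5, 0.0, 277.3], [0.0, 477.5, 206.4], [0.0, 0.0, 1.0]] [0.02210103 0.         0.         0.         0.        ]
[1135. -390.  884.] [[424.3, 0.0, 286.3], [0.0, 424.3, 209.6], [0.0, 0.0, 1.0]] [-0.03290485  0.          0.          0.          0.        ]
{'time_s': 0.1, 'qpos': array([-1.23763478e+00,  4.91498338e-01,  1.55937445e+00, -1.21366338e-05,
        1.09170216e+00, -1.05592460e-01]), 'dq': array([ 0.00015319, -0.00130442, -0.00073785, -0.00160322,  0.00026901,
       -0.00122464]), 'joint_torque': array([ 4.18687501e-03, -6.19447732e+01, -2.62025321e+01, -6.36407663e-05,
        2.91153527e-03, -3.66356187e-05]), 'eef_pos': array([ 265.47009137, -565.61788853,  241.79159758]), 'eef_rot': array([-3.14061470e+00, -9.28255508e-05,  4.38759563e-01]), 'wrist_force': array([-0.82523972,  0.44719924,  0.15539191]), 'wrist_torque': array([-0.00163783,  0.0227134 , -0.00958062]), 'finger_force': 0.0, 'finger_gap': 85.55210264739355}
```

View pics/top1.png

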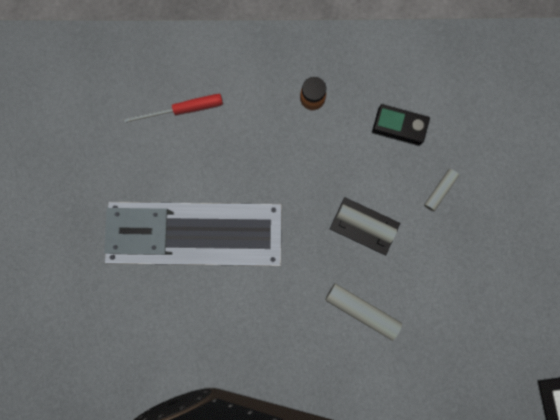

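View pics/scene1.png

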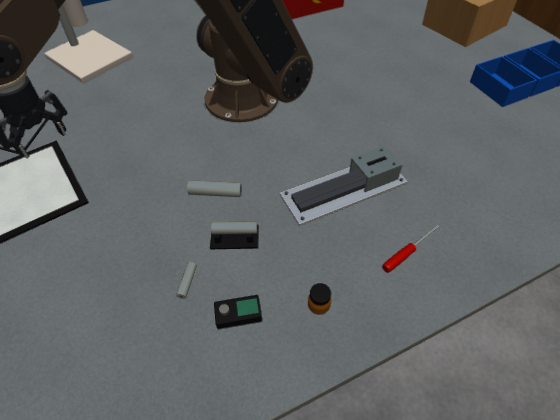

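The top view shows the roller on its rest at about (368,223). The jig plate spans (106..281, 202..266) with the hood on the left (+y), and the decoy rollers are at (364,312) and (442,189). The scene view agrees: rest at (234,232), jig at (343,187).

```bash
python3 - <<'E'
from h import *
for n,lst in (('top',[('roller',(325,195,410,258),42),('plate',(95,190,295,275),10)]),('scene',[('roller',(205,215,262,238),42)])):
    s=dict(np.load(f'last_{n}.npz'));g=cv2.cvtColor(s['pixels'],cv2.COLOR_RGB2GRAY)
    for name,(x0,y0,x1,y1),z in lst:
        sub=g[y0:y1,x0:x1]
        t=130
        if name=='plate': t=140
        if n=='scene': t=115
        m=((sub>t)*255).astype(np.uint8)
        c=max(cv2.findContours(m,cv2.RETR_EXTERNAL,cv2.CHAIN_APPROX_NONE)[0],key=cv2.contourArea)
        pts=c.reshape(-1,2)+[x0,y0]
        P=plane(s,pts,z)[:,:2]
        r=cv2.minAreaRect(P.astype(np.float32));b=cv2.boxPoints(r)
        print(n,name,'thr',t,np.percentile(sub,[5,50,95]),'center',np.round(r[0],1),'size',np.round(r[1],1),'ang',round(r[2],2)); print(b.round(1).tolist())
s=dict(np.load('last_top.npz'))
# hood top, groove ends
print(plane(s,[(271,219.5),(271,248.5)],27).round(1), plane(s,[(104,208),(167,208),(167,254.5),(104,254.5)],71).round(1))
E
```

```text
top roller thr 130 [ 47. 111. 136.] center [ 526.3 -235.8] size [109.2  16.9] ang 63.96
[[494.70001220703125, -281.1000061035156], [509.8999938964844, -288.5], [557.7999877929688, -190.39999389648438], [542.5999755859375, -183.0]]
top plate thr 140 [ 67. 112. 161.] center [506.2  97.2] size [338.7 118.7] ang 89.47
[[445.29998779296875, -71.5999984741211], [564.0999755859375, -72.69999694824219], [567.2000122070312, 266.0], [448.3999938964844, 267.1000061035156]]
scene roller thr 115 [ 20. 106. 131.] center [ 517.8 -232.8] size [111.3  21.5] ang 63.44
[[483.29998779296875, -277.70001220703125], [502.5, -287.29998779296875], [552.2999877929688, -187.8000030517578], [533.0999755859375, -178.1999969482422]]
[[531.8 -54.2  27. ]
 [476.6 -54.7  27. ]] [[547.8 250.3  71. ]
 [548.2 134.8  71. ]
 [463.6 132.   71. ]
 [463.1 246.1  71. ]]
```

```bash
python3 - <<'E'
from h import *
s=dict(np.load('last_top.npz'));g=cv2.cvtColor(s['pixels'],cv2.COLOR_RGB2GRAY)
x0,y0,x1,y1=322,190,412,262
m=((g[y0:y1,x0:x1]<75)*255).astype(np.uint8)
n,l,st,_=cv2.connectedComponentsWithStats(m)
ys,xs=np.nonzero(np.isin(l,[i for i in range(1,n) if st[i,4]>15]))
P=plane(s,np.c_[xs+x0,ys+y0],8)[:,:2]
r=cv2.minAreaRect(P.astype(np.float32));print('rest',r,cv2.boxPoints(r).round(1).tolist())
# transverse gradient profile of roller, at z=42 plane
th=np.radians(64);u=np.array([np.cos(th),np.sin(th)]);v=np.array([-u[1],u[0]])
for d in range(-24,25,2):
    vals=[]
    for a in range(-20,21,5):
        p=np.array([526.3,-235.8])+u*a+v*d
        q=proj(s,[[*p,42]])[0].round().astype(int);vals.append(int(g[q[1],q[0]]))
    print(d,int(np.mean(vals)),end=' | ')
E
```

```text
rest ((522.3470458984375, -235.16107177734375), (119.54676818847656, 70.13868713378906), 64.80897521972656) [[465.20001220703125, -274.29998779296875], [528.5999755859375, -304.20001220703125], [579.5, -196.0], [516.0999755859375, -166.10000610351562]]
-24 64 | -22 48 | -20 46 | -18 46 | -16 47 | -14 54 | -12 78 | -10 114 | -8 129 | -6 134 | -4 136 | -2 136 | 0 136 | 2 137 | 4 136 | 6 135 | 8 131 | 10 123 | 12 112 | 14 99 | 16 82 | 18 63 | 20 52 | 22 50 | 24 49 |
```

>>> apply_moves(jaw=[0,0,0,0,0,0,0,0,0,0], xyz=[[4,5,0],[8,9,-1],[12,14,-2],[16,18,-4],[20,23,-5],[23,27,-7],[25.8,31,-9],[25.8,33,-10],[25.8,33,-10],[25.8,33,-10]], spin=[0.1,0.2,0.3,0.4,0.5,0.6,0.676,0.676,0.676,0.676])

```text
time_s: 1.1
eef_pos: [524.2, -232.0, 140.3]
eef_rot: [-3.138, -0.001, 1.119]
wrist_force: [-0.7, -0.9, 0.4]
finger_gap: 85.2
finger_force: 0.0
```

>>> apply_moves(jaw=[0,0,0,0,0,0,0,0,0], xyz=[[0,0,-2],[0,0,-4],[0,0.05,-6],[0,0.1,-7],[0,0.1,-8],[0,0.1,-8.8],[0,0.1,-9.3],[0,0.1,-9.6],[0,0.1,-9.6]], spin=[0.005,0.01,0.01,0.01,0.01,0.01,0.01,0.01,0.01], squeeze=40)

```text
time_s: 2.0
eef_pos: [523.6, -234.8, 46.3]
eef_rot: [3.142, 0.0, 1.125]
wrist_force: [0.3, 0.4, 0.1]
finger_gap: 85.9
finger_force: 0.0
```

```bash
python3 - <<'E'
from h import *
s=snap('scene');t=snap('top')
a=s['pixels'][120:330,110:330];b=t['pixels'][140:340,260:480]
c=np.hstack([cv2.resize(a,(400,382)),cv2.resize(b,(400,382))])
cv2.imwrite('pics/g1.png',c[:,:,::-1]);print(sense()['eef_pos'],sense()['wrist_force'])
E
```

```text
[ 523.69849885 -234.84684108   46.64004674] [-0.20867944 -0.73486338 -0.18780219]
```

View pics/g1.png

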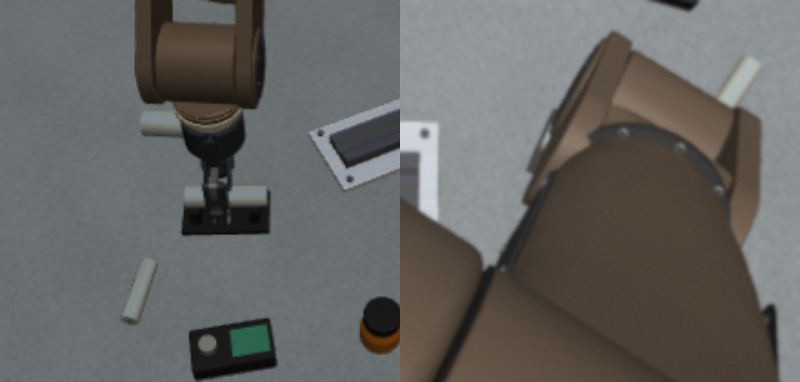

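The left crop (scene) shows the gripper astride the roller, with the front finger at (217,200) between the saddles. The leftward offset matches the perspective I expected. The top view is blocked by the arm. Closing now.

>>> apply_moves(jaw=[100,120,255,255,255,255,255,255,255,255], xyz=[[0,0,0],[0,0,0],[0,0,0],[0,0,0],[0,0,0],[0,0,0],[0,0,0],[0,0,0],[0,0,0],[0,0,0]], spin=[0,0,0,0,0,0,0,0,0,0], squeeze=50)

```text
time_s: 3.1
eef_pos: [523.1, -234.5, 46.6]
eef_rot: [-3.141, 0.0, 1.125]
wrist_force: [-4.3, 1.8, 6.0]
finger_gap: 28.2
finger_force: 48.9
```

>>> apply_moves(jaw=[255,255,255,255,255,255,255,255,255], xyz=[[0,0,0.3],[0,0,0.8],[0,0,1.5],[0,0,2.5],[0,0,3.5],[0,0,4.5],[0,0,5],[0,0,5],[0,0,5]], spin=[0,0,0,0,0,0,0,0,0])

```text
time_s: 4.0
eef_pos: [523.5, -234.7, 96.3]
eef_rot: [3.142, -0.0, 1.125]
wrist_force: [-0.6, -0.1, -4.7]
finger_gap: 28.0
finger_force: 49.6
```

```bash
python3 - <<'E'
from h import *
s=snap('scene');q=sense();print(q['eef_pos'],q['wrist_force'],q['wrist_torque'],q['finger_gap'])
a=s['pixels'][140:280,160:300]
cv2.imwrite('pics/g2.png',cv2.resize(a,(560,560),interpolation=cv2.INTER_CUBIC)[:,:,::-1])
E
```

```text
[ 523.39243518 -234.69287872   96.06909026] [-0.23040747  0.15663183 -4.09208884] [0.03073982 0.05316143 0.01332743] 27.804459010281327
```

View pics/g2.png

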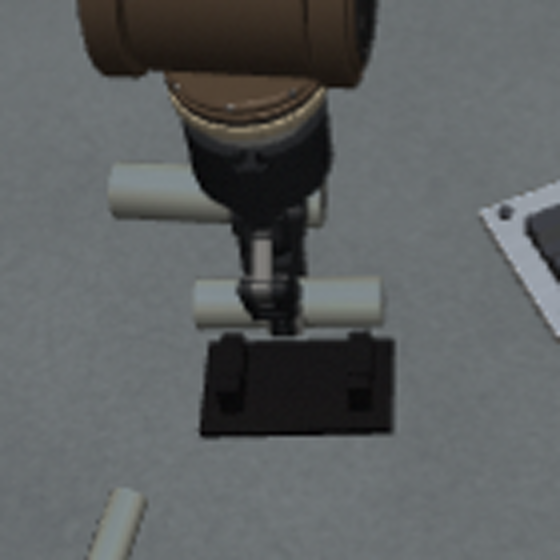

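The scene crop shows the roller held level above the empty rest, spanning (195..382, 302). Next I carry it to above the lay point.

>>> apply_moves(jaw=[255,255,255,255,255,255,255,255,255,255], xyz=[[-0.1,1.5,0.5],[-0.4,5,1],[-0.7,9,1],[-1,13,1],[-1.3,17,1],[-1.5,21,0.5],[-1.7,24.5,0],[-1.86,26.3,-1],[-1.86,26.7,-1.5],[-1.86,26.7,-1.5]], spin=[0.03,0.08,0.13,0.18,0.24,0.3,0.36,0.42,0.437,0.437])

```text
time_s: 5.05
eef_pos: [504.5, 33.0, 80.8]
eef_rot: [-3.14, -0.0, 1.563]
wrist_force: [-0.7, 0.1, -3.2]
finger_gap: 28.2
finger_force: 49.9
```

```bash
python3 - <<'E'
from h import *
s=snap('scene');q=sense();print(q['eef_pos'],q['eef_rot'],q['wrist_force'],q['finger_gap'])
x0,y0=250,80
a=s['pixels'][y0:y0+160,x0:x0+180]
cv2.imwrite('pics/g3.png',cv2.resize(a,(675,600),interpolation=cv2.INTER_CUBIC)[:,:,::-1])
# where groove line (apex at z~15) & expected roller axis ends project, in crop px
J=lambda x,z:[506.2+x*0.0092-0.0,97.2+x,z]
e=lambda y,z:[505.0,y,z]
for P in (J(-150,27),J(40,27),e(-22.5,77),e(87.5,77)): print(((proj(s,[P])[0]-[x0,y0])*3.75).round())
E
```

```text
[504.81869419  32.21416217  81.20418751] [-3.14106004e+00  3.00629877e-05  1.56167331e+00] [-0.03790143  0.10660874 -4.38918314] 27.924655650573126
[171. 453.]
[403. 365.]
[212. 390.]
[350. 338.]
```

View pics/g3.png

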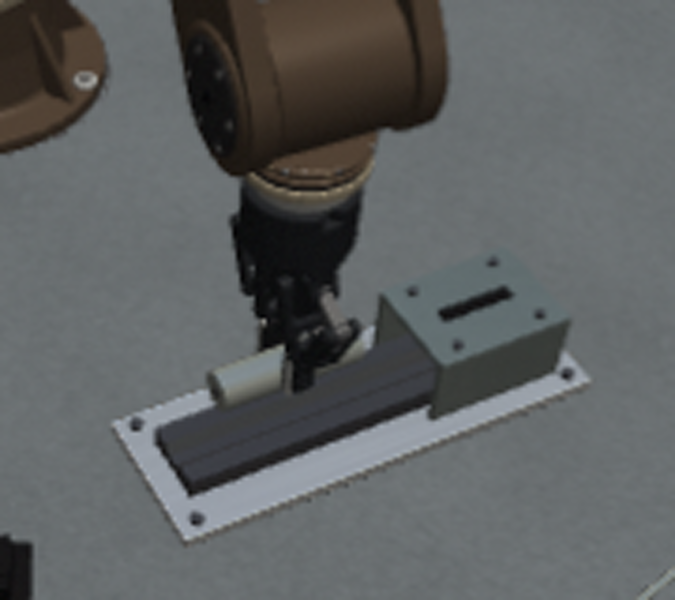

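The scene crop shows the roller, with its near end at (215,388), above and behind the groove, which is the expected parallax. The block's near edge runs from (157,437) to (188,490). I'll check the groove line numerically in the scene view before lowering.

```bash
python3 - <<'E'
from h import *
s=dict(np.load('last_scene.npz'));f=lambda x,y:(250+x/3.75,80+y/3.75)
print('plate corners z10',plane(s,[f(111,425),f(187,543),f(592,380)],10).round(1).tolist())
print('block near end z27',plane(s,[f(156,434),f(189,487)],27).round(1).tolist())
print('hood top',plane(s,[f(380,294),f(440,364),f(571,320),f(490,250)],71).round(1).tolist())
print('roller near end face centre z77',plane(s,[f(215,388)],77).round(1).tolist())
E
```

```text
plate corners z10 [[449.6, -73.3, 10.0], [568.7, -73.2, 10.0], [569.9, 265.8, 10.0]]
block near end z27 [[484.8, -54.6, 27.0], [537.8, -56.0, 27.0]]
hood top [[471.9, 133.4, 71.0], [549.6, 134.1, 71.0], [555.4, 241.7, 71.0], [469.0, 231.2, 71.0]]
roller near end face centre z77 [[504.0, -19.5, 77.0]]
```

Scene view puts the groove line at about x = 508 and the top view at about 505, so I'll take 507. I'll lower it gently and use the lateral force to self-centre.

>>> apply_moves(jaw=[255,255,255,255,255,255,255,255,255], xyz=[[0.1,0,-0.5],[0.2,0,-1.2],[0.2,0,-1.9],[0.2,0,-2.5],[0.2,0,-3],[0.2,0,-3.3],[0.2,0,-3.5],[0.2,0,-3.5],[0.2,0,-3.5]], spin=[0,0,0,0,0,0,0,0,0])

```text
time_s: 6.0
eef_pos: [507.0, 32.2, 46.4]
eef_rot: [3.141, 0.0, 1.562]
wrist_force: [0.2, -0.6, -4.5]
finger_gap: 28.2
finger_force: 50.0
```

>>> apply_moves(jaw=[255,255,255,255], xyz=[[0,0,-0.1],[0,0,-0.2],[0,0,-0.2],[0,0,-0.2]], spin=[0,0,0,0])

```text
time_s: 6.4
eef_pos: [506.9, 32.2, 44.3]
eef_rot: [3.142, 0.0, 1.562]
wrist_force: [-0.2, -0.8, -3.9]
finger_gap: 28.2
finger_force: 50.0
```

>>> apply_moves(jaw=[255,255,255,255], xyz=[[0,0,-0.05],[0,0,-0.1],[0,0,-0.1],[0,0,-0.1]], spin=[0,0,0,0])

```text
time_s: 6.8
eef_pos: [507.0, 32.2, 43.3]
eef_rot: [3.142, 0.0, 1.562]
wrist_force: [-0.9, -0.4, -4.9]
finger_gap: 28.5
finger_force: 50.0
```

Still free, so I keep lowering in small steps.

>>> apply_moves(jaw=[255,255,255,255], xyz=[[0,0,-0.05],[0,0,-0.1],[0,0,-0.1],[0,0,-0.1]], spin=[0,0,0,0])

```text
time_s: 7.2
eef_pos: [506.8, 32.2, 42.3]
eef_rot: [-3.141, -0.0, 1.562]
wrist_force: [-0.6, 0.9, -3.1]
finger_gap: 28.1
finger_force: 50.2
```

>>> apply_moves(jaw=[255,255,255], xyz=[[0,0,-0.05],[0,0,-0.05],[0,0,-0.05]], spin=[0,0,0])

```text
time_s: 7.5
eef_pos: [506.6, 32.2, 41.9]
eef_rot: [-3.141, -0.0, 1.562]
wrist_force: [-4.2, 0.3, 2.2]
finger_gap: 28.1
finger_force: 50.7
```

>>> apply_moves(jaw=[255,255,255], xyz=[[0,0,-0.05],[0,0,-0.05],[0,0,-0.05]], spin=[0,0,0])

```text
time_s: 7.8
eef_pos: [506.3, 32.3, 41.6]
eef_rot: [-3.14, -0.0, 1.562]
wrist_force: [-6.7, -0.3, 7.0]
finger_gap: 28.3
finger_force: 51.4
```

Contact is on the +x wall, so I shift towards -x while settling.

>>> apply_moves(jaw=[255,255,255,255], xyz=[[-0.05,0,0],[-0.1,0,0],[-0.1,0,0],[-0.1,0,0]], spin=[0,0,0,0])

```text
time_s: 8.2
eef_pos: [506.0, 32.2, 41.4]
eef_rot: [3.141, -0.0, 1.562]
wrist_force: [-4.4, 0.2, 2.1]
finger_gap: 27.9
finger_force: 50.5
```

>>> apply_moves(jaw=[255,255,255,255], xyz=[[0,0,-0.05],[0,0,-0.05],[0,0,-0.05],[0,0,-0.05]], spin=[0,0,0,0])

```text
time_s: 8.6
eef_pos: [505.6, 32.2, 40.9]
eef_rot: [-3.141, -0.0, 1.562]
wrist_force: [-6.3, -0.2, 4.7]
finger_gap: 28.1
finger_force: 51.2
```

>>> apply_moves(jaw=[255,255,255,255], xyz=[[-0.05,0,0],[-0.1,0,0],[-0.1,0,0],[-0.1,0,0]], spin=[0,0,0,0])

```text
time_s: 9.0
eef_pos: [505.4, 32.2, 40.9]
eef_rot: [3.141, 0.0, 1.562]
wrist_force: [0.6, -0.0, -0.5]
finger_gap: 28.0
finger_force: 50.4
```

>>> apply_moves(jaw=[255,255,255,255], xyz=[[0,0,-0.03],[0,0,-0.05],[0,0,-0.05],[0,0,-0.05]], spin=[0,0,0,0])

```text
time_s: 9.4
eef_pos: [505.3, 32.2, 40.7]
eef_rot: [3.14, 0.0, 1.562]
wrist_force: [-2.2, 0.3, 6.8]
finger_gap: 27.9
finger_force: 51.2
```

The roller is seated: x ≈ 505.2, TCP z 40.7, force mostly vertical. I ease off, open and rise.

>>> apply_moves(jaw=[255,255,150,130,110,100,100], xyz=[[0,0,0.05],[0,0,0.05],[0,0,0.05],[0,0,0.05],[0,0,0.05],[0,0,0.05],[0,0,0.05]], spin=[0,0,0,0,0,0,0], squeeze=20)

```text
time_s: 10.1
eef_pos: [504.9, 32.2, 40.8]
eef_rot: [3.141, 0.0, 1.562]
wrist_force: [-0.1, -0.4, 0.1]
finger_gap: 51.7
finger_force: 0.0
```

>>> apply_moves(jaw=[90,80,80,80,80,80,80,80], xyz=[[0,0,0.3],[0,0,1],[0,0,2],[0,0,3],[0,0,4],[0,0,5],[0,0,5],[0,0,5]], spin=[0,0,0,0,0,0,0,0])

```text
time_s: 10.9
eef_pos: [505.0, 32.2, 91.1]
eef_rot: [3.141, 0.0, 1.562]
wrist_force: [-0.7, 0.4, 0.1]
finger_gap: 58.7
finger_force: 0.0
```

```bash
python3 - <<'E'
from h import *
s=snap('scene');q=sense();print(q['eef_pos'],q['wrist_force'],q['finger_gap'])
x0,y0=250,80
a=s['pixels'][y0:y0+160,x0:x0+180]
cv2.imwrite('pics/g4.png',cv2.resize(a,(675,600),interpolation=cv2.INTER_CUBIC)[:,:,::-1])
E
```

```text
[504.83288726  32.20118752  90.73744264] [-0.09272149  0.3942849  -0.62064491] 58.52471159973019
```

View pics/g4.png

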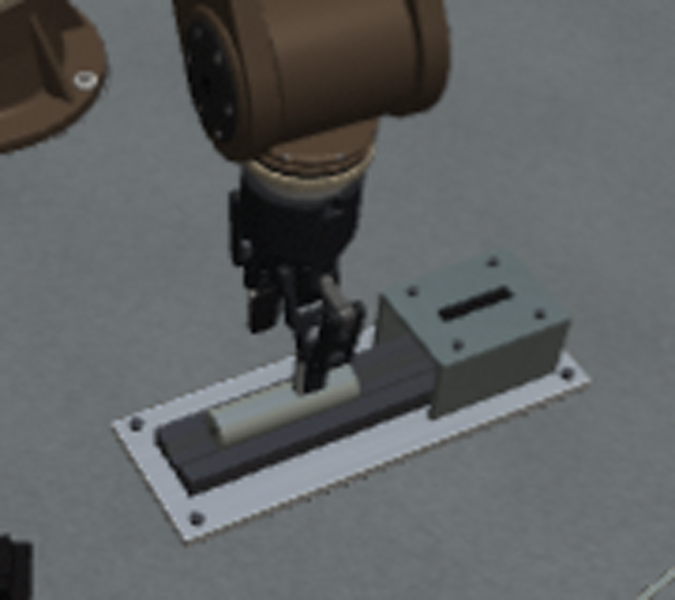

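The roller lies in the groove, from (215,430) to (355,380), clear of the hood. Next I shut the jaws, move behind its near end, and go down.

>>> apply_moves(jaw=[255,255,255,255,255,255,255,255,255,255], xyz=[[0,-2,0],[0,-5,0],[0,-7,0],[0,-8.2,0],[0,-8.2,-0.5],[0,-8.2,-1.5],[0,-8.2,-2.5],[0,-8.2,-3.3],[0,-8.2,-4],[0,-8.2,-4]], spin=[0,0,0,0,0,0,0,0,0,0])

```text
time_s: 11.95
eef_pos: [504.5, -49.4, 49.7]
eef_rot: [-3.14, -0.0, 1.562]
wrist_force: [0.4, -0.2, 0.2]
finger_gap: -0.3
finger_force: 0.0
```

>>> apply_moves(jaw=[255,255,255,255,255], xyz=[[0,0,-0.3],[0,0,-0.6],[0,0,-0.9],[0,0,-0.9],[0,0,-0.9]], spin=[0,0,0,0,0])

```text
time_s: 12.45
eef_pos: [505.0, -49.8, 41.9]
eef_rot: [3.141, 0.0, 1.562]
wrist_force: [-0.3, -0.1, -0.2]
finger_gap: -0.6
finger_force: 0.0
```

>>> apply_moves(jaw=[255,255,255,255,255,255,255,255,255,255], xyz=[[0,0.4,0],[0,0.8,0],[0,1.0,0],[0,1.1,0],[0,1.2,0],[0,1.3,0],[0,1.4,0],[0,1.5,0],[0,1.6,0],[0,1.7,0]], spin=[0,0,0,0,0,0,0,0,0,0])

```text
time_s: 13.45
eef_pos: [505.0, -32.8, 41.8]
eef_rot: [3.141, 0.0, 1.562]
wrist_force: [-0.8, 0.5, 0.3]
finger_gap: 0.1
finger_force: 0.0
```

>>> apply_moves(jaw=[255,255,255,255,255,255,255,255,255,255], xyz=[[0,0.1,0],[0,0.2,0],[0,0.3,0],[0,0.4,0],[0,0.5,0],[0,0.65,0],[0,0.8,0],[0,0.95,0],[0.01,1.1,0],[0.01,1.25,0]], spin=[0,0,0,0,0,0,0,0,0,0])

```text
time_s: 14.45
eef_pos: [505.1, -20.2, 41.8]
eef_rot: [3.142, 0.0, 1.562]
wrist_force: [0.4, -1.1, 0.1]
finger_gap: 0.0
finger_force: 1.0
```

>>> apply_moves(jaw=[255,255,255,255,255,255,255,255,255,255], xyz=[[0,0.2,0],[0,0.4,0],[0,0.6,0],[0,0.8,0],[0.01,1.0,0],[0.01,1.2,0],[0.01,1.4,0],[0.02,1.6,0],[0.02,1.8,0],[0.02,2.0,0]], spin=[0,0,0,0,0,0,0,0,0,0])

```text
time_s: 15.45
eef_pos: [505.3, -0.1, 41.8]
eef_rot: [3.141, 0.0, 1.562]
wrist_force: [0.4, -2.5, 0.1]
finger_gap: 0.2
finger_force: 1.0
```

```bash
python3 - <<'E'
from h import *
s=snap('scene');q=sense();print(q['eef_pos'],q['wrist_force'],q['finger_gap'])
x0,y0=250,80
a=s['pixels'][y0:y0+160,x0:x0+180]
cv2.imwrite('pics/g5.png',cv2.resize(a,(675,600),interpolation=cv2.INTER_CUBIC)[:,:,::-1])
E
```

```text
[5.05223596e+02 9.47222409e-02 4.18202098e+01] [ 0.24290987 -0.87235789 -0.88241899] 0.35301666191680153
```

View pics/g5.png

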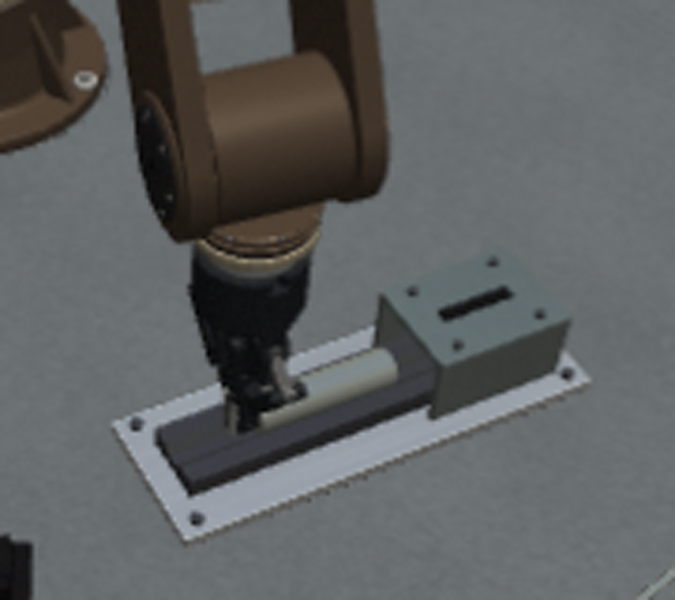

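The roller slides along the groove, its front end at (397,365) just short of the hood mouth, with the closed fingers behind it at (250,415). The stretch up to TCP y ≈ 36 is surely free, so I continue.

>>> apply_moves(jaw=[255,255,255,255,255,255,255,255,255,255], xyz=[[0,0.2,0],[0,0.4,0],[0,0.6,0],[0,0.8,0],[0.01,1.0,0],[0.01,1.2,0],[0.01,1.4,0],[0.02,1.6,0],[0.02,1.8,0],[0.02,2.0,0]], spin=[0,0,0,0,0,0,0,0,0,0])

```text
time_s: 16.5
eef_pos: [505.4, 19.9, 41.8]
eef_rot: [-3.142, -0.0, 1.562]
wrist_force: [-0.3, -2.3, 0.9]
finger_gap: -0.2
finger_force: 1.1
```

>>> apply_moves(jaw=[255,255,255,255,255,255,255,255,255,255], xyz=[[0,0.15,0],[0,0.3,0],[0,0.45,0],[0,0.6,0],[0,0.75,0],[0.01,0.9,0],[0.01,1.05,0],[0.01,1.2,0],[0.01,1.35,0],[0.01,1.5,0]], spin=[0,0,0,0,0,0,0,0,0,0])

```text
time_s: 17.5
eef_pos: [505.5, 34.8, 41.8]
eef_rot: [3.142, -0.0, 1.562]
wrist_force: [0.1, -1.3, 0.0]
finger_gap: -0.1
finger_force: 1.1
```

>>> apply_moves(jaw=[255,255,255,255,255], xyz=[[0,0.1,0],[0,0.2,0],[0,0.3,0],[0,0.4,0],[0,0.4,0]], spin=[0,0,0,0,0])

```text
time_s: 18.0
eef_pos: [505.6, 38.9, 41.8]
eef_rot: [3.141, -0.0, 1.562]
wrist_force: [0.1, 0.7, 0.5]
finger_gap: -0.1
finger_force: 0.0
```

>>> apply_moves(jaw=[255,255,255,255,255], xyz=[[0,0.1,0],[0,0.2,0],[0,0.3,0],[0,0.4,0],[0,0.4,0]], spin=[0,0,0,0,0])

```text
time_s: 18.5
eef_pos: [505.6, 42.9, 41.8]
eef_rot: [3.141, -0.0, 1.562]
wrist_force: [-0.5, -0.2, 0.8]
finger_gap: 0.4
finger_force: 0.0
```

>>> apply_moves(jaw=[255,255,255,255,255], xyz=[[0,0.1,0],[0,0.2,0],[0,0.3,0],[0,0.4,0],[0,0.4,0]], spin=[0,0,0,0,0])

```text
time_s: 19.0
eef_pos: [505.5, 46.9, 41.8]
eef_rot: [3.142, -0.0, 1.562]
wrist_force: [-0.2, -0.0, 0.2]
finger_gap: 0.0
finger_force: 0.0
```

>>> apply_moves(jaw=[255,255,255,255,255], xyz=[[0,0.1,0],[0,0.2,0],[0,0.3,0],[0,0.4,0],[0,0.4,0]], spin=[0,0,0,0,0])

```text
time_s: 19.5
eef_pos: [505.5, 50.9, 41.8]
eef_rot: [3.141, -0.0, 1.562]
wrist_force: [-0.2, -0.7, 0.9]
finger_gap: 0.0
finger_force: 0.0
```

>>> apply_moves(jaw=[255,255,255,255,255], xyz=[[0,0.1,0],[0,0.2,0],[0,0.3,0],[0,0.4,0],[0,0.4,0]], spin=[0,0,0,0,0])

```text
time_s: 20.0
eef_pos: [505.6, 54.9, 41.8]
eef_rot: [3.142, -0.0, 1.562]
wrist_force: [-0.8, 0.3, -0.5]
finger_gap: -0.1
finger_force: 0.0
```

>>> apply_moves(jaw=[255,255,255,255,255], xyz=[[0,0.1,0],[0,0.2,0],[0,0.3,0],[0,0.4,0],[0,0.4,0]], spin=[0,0,0,0,0])

```text
time_s: 20.5
eef_pos: [505.5, 58.9, 41.8]
eef_rot: [3.142, -0.0, 1.562]
wrist_force: [1.0, -0.2, -0.2]
finger_gap: -0.2
finger_force: 0.0
```

>>> apply_moves(jaw=[255,255,255,255,255], xyz=[[0,0.1,0],[0,0.2,0],[0,0.3,0],[0,0.4,0],[0,0.4,0]], spin=[0,0,0,0,0])

```text
time_s: 21.0
eef_pos: [505.5, 62.9, 41.8]
eef_rot: [3.142, -0.0, 1.562]
wrist_force: [0.9, -0.2, 0.3]
finger_gap: -0.2
finger_force: 0.0
```

>>> apply_moves(jaw=[255,255,255,255,255], xyz=[[0,0.1,0],[0,0.2,0],[0,0.3,0],[0,0.4,0],[0,0.4,0]], spin=[0,0,0,0,0])

```text
time_s: 21.5
eef_pos: [505.6, 66.5, 41.9]
eef_rot: [3.141, 0.0, 1.562]
wrist_force: [0.2, -6.6, 0.0]
finger_gap: 0.0
finger_force: 2.8
```

The stop is reached: 6.6 N steady. I press 2 mm more, slowly, and hold.

>>> apply_moves(jaw=[255,255,255,255,255,255,255,255], xyz=[[0,0.05,0],[0,0.1,0],[0,0.15,0],[0,0.2,0],[0,0.2,0],[0,0.2,0],[0,0.2,0],[0,0.2,0]], spin=[0,0,0,0,0,0,0,0])

```text
time_s: 22.3
eef_pos: [505.6, 68.2, 41.8]
eef_rot: [3.142, 0.0, 1.562]
wrist_force: [0.0, -9.0, -0.6]
finger_gap: -0.1
finger_force: 4.4
```

>>> apply_moves(jaw=[255,255,255,255,255,255,255,255], xyz=[[0,0,0],[0,0,0],[0,0,0],[0,0,0],[0,0,0],[0,0,0],[0,0,0],[0,0,0]], spin=[0,0,0,0,0,0,0,0])

```text
time_s: 23.1
eef_pos: [505.6, 68.2, 41.8]
eef_rot: [3.142, 0.0, 1.562]
wrist_force: [1.1, -8.5, 0.2]
finger_gap: 0.1
finger_force: 4.4
```

>>> apply_moves(jaw=[255,255,255,255,255,255,255,255,255,255], xyz=[[0,-0.05,0],[0,-0.1,0],[0,-0.15,0],[0,-0.2,0],[0,-0.25,0],[0,-0.3,0],[0,-0.35,0],[0,-0.4,0],[0,-0.45,0],[0,-0.5,0]], spin=[0,0,0,0,0,0,0,0,0,0])

```text
time_s: 24.1
eef_pos: [505.5, 63.8, 41.8]
eef_rot: [3.142, -0.0, 1.562]
wrist_force: [0.2, 0.6, 0.4]
finger_gap: 0.0
finger_force: 0.0
```

>>> apply_moves(jaw=[255,255,255,255,255,255,255,255,255,255], xyz=[[0,-0.1,0],[0,-0.3,0],[0,-0.6,0],[0,-1,0],[0,-2,0],[0,-4,0],[0,-6,2],[0,-8,5],[0,-9,8],[0,-9,8]], spin=[0,0,0,0,0,0,0,0,0,0])

```text
time_s: 25.1
eef_pos: [506.8, -28.3, 124.9]
eef_rot: [3.136, 0.001, 1.56]
wrist_force: [-0.1, -0.1, -0.8]
finger_gap: 0.3
finger_force: 0.0
```

```bash
python3 - <<'E'
from h import *
s=snap('scene');q=sense();print(q['time_s'],q['eef_pos'],q['wrist_force'])
x0,y0=250,80
a=s['pixels'][y0:y0+160,x0:x0+180]
cv2.imwrite('pics/g6.png',cv2.resize(a,(675,600),interpolation=cv2.INTER_CUBIC)[:,:,::-1])
print(((proj(s,[[505.6,79.2,36],[505.6,79.2,51]])-[x0,y0])*3.75).round())
E
```

```text
25.15 [506.11969828 -27.54377348 123.26930579] [ 0.42064336 -0.10186284 -0.85239103]
[[335. 382.]
 [337. 368.]]
```

View pics/g6.png

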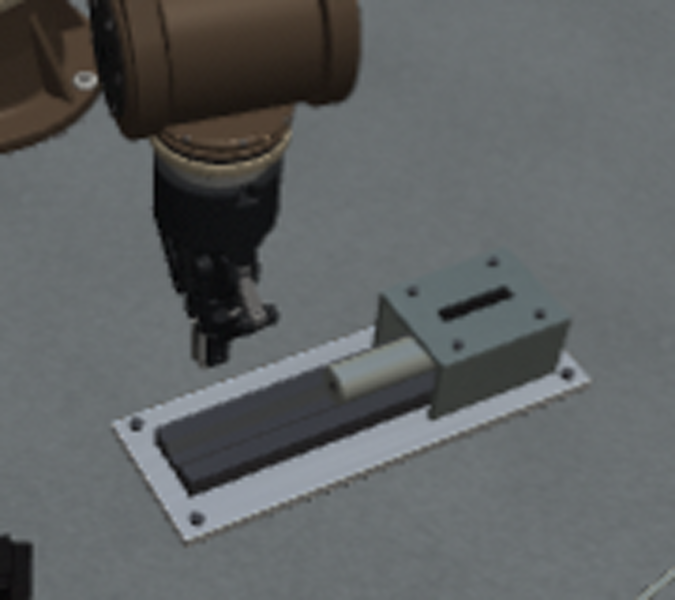

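The roller lies in the groove, running in under the hood, with its near end at about (335,382) where it was predicted to be against the stop. The gripper is clear of it, so I hand the job in.

```bash
python3 -c "
from h import *
print(close_job())"
```

```text
the job is handed in; nothing more can be done
None
```

I laid the roller in the groove and pushed it in under the hood. It was held against the cushioned stop for about 1.2 s at roughly 9 N total push, which I estimate as 7–8 N on the cushion. I then released it slowly, left it lying against the stop, and handed the job in at about 25 s; no verdict came back.

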